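Pin the retaining bar of a spice caddy

TASK

Lock the jars into the spice caddy: swing its retaining bar shut until it stops, feel for the clevis' hole over the bar's end with the nose of the quick-release pin and set the pin in it. Then press the pin's button to push the pin through until its head sits flush, and let go so that the balls lock. Use a light hand on bar, pin and button, and leave the jars standing where they are.

Things in the scene. Friction and masses are not known exactly. Their poses are not given: they have to be found in the camera images.
- caddy: Fixed spice caddy: wooden board 130 (x) x 250 (y) x 8 mm, steel rail at its back (+x), three jars in a row before it. Origin: centre of the underside, z up, front is -x. At the front, steelwork: pivot post (left) with the retaining bar, and a clevis (right): two level ears 36 x 40 mm, 8 and 12 mm thick, tops at z 48 and 72 mm, a slot between open to front and left, a post behind.
- caddy_hole (a point): Where the clevis' hole should be: its mouth on top of the upper ear, at (-46, -95, 72) mm in the caddy's frame, axes as the caddy's. Beware: the steelwork (pivot, bar and clevis as one) was screwed on by eye, up to 8 mm off along both x and y of the caddy; heights are exact. Both ears have a vertical 13.5 mm through hole, in line, 32 mm from the upper's top to the lower's underside.
- bar_pivot (a point): Where the bar's vertical pivot axis should be, at the height of the bar's top, (-46, 85, 58) mm in the caddy's frame; off by just as much as the hole. The steel bar is 8 mm thick, 18 mm wide; its 26 mm wide end has a 13.5 mm hole 180 mm from the pivot. A black knob stands on it 105 mm from the pivot: 18 mm diameter, from 62 to 96 mm above the range top; a grip may slip round it.
- bar (a joint): Angle of the bar about its pivot, rad: 0 with its hole in line with the clevis' holes, growing as its end swings out to the front (it points from the pivot along (-sin q, -cos q) in the caddy's frame). Range -0.010 (firm stop) to 1.1: at the stop its hole is 2 mm past alignment; the pin's tapered nose draws it back. Pivot friction 0.3 N m, no spring: it stays where left.
- pin: Loose steel ball-lock pin, about 100 g, upright in its wooden rest at the start. Origin: centre of the head's flat underside, z up from nose to button. Dark round head above it, 26 mm diameter, 26 mm tall. Below: shank 12 mm diameter, tapering from 51 mm below the origin to 8 mm diameter at 61 mm. When home, the head's underside lies on the upper ear.
- pin_balls (a point): On the pin's axis, 36.5 mm below its origin, amid the four locking balls. These stand out to 18 mm across, from 34 to 39 mm below the origin, do not give way when pushed and draw in flush only as the button is pressed. With the button out, a pin set in the clevis stands on its balls, origin 39 mm above the upper ear's top; when home they lock 2 mm below the lower ear.
- button_travel (a joint): Travel of the pin's button, m: 0 out (balls out, locked), 0.005 fully pressed (balls drawn in). It is spring loaded: 2 N to start, 7 N at full travel. While the pin stands on its balls it takes up to about 10 N.
- pin_button: The pin's round steel button on top of the head, 15 mm diameter. Origin on the pin's axis, 6 mm below its top face; level with the head's top (26 mm above the pin's origin) when out and 5 mm lower when fully pressed. Some 15 N on it drive the pin home; more than 30 N would hurt it.
- pin_top (a point): Centre of the button's top face: 15 mm diameter, 32 mm above the pin's origin when out, 27 mm when fully pressed.
- pin_rest: Fixed square wooden block that holds the pin, 44 x 44 mm and 66 mm tall on a foot 66 x 66 x 10 mm, with a vertical square bore of 20.5 mm that the balls pass freely; the pin's head rests on its top. Origin at the centre of the underside.
- jar_onion: Spice jar with a white cap, 40 mm diameter, 71 mm tall, standing on the caddy's board; origin at the centre of its underside. Must be left standing.
- jar_seed_mix: Spice jar with a black cap, 37 mm diameter, 84 mm tall, standing on the caddy's board; origin at the centre of its underside. Must be left standing.
- jar_garlic: Spice jar with a white cap, 34 mm diameter, 89 mm tall, standing on the caddy's board; origin at the centre of its underside. Must be left standing.
Mind the look-alikes: they are no part of the job. What is shaped like the pin but blue is not meant.

How it is judged (in metres and radians):
On the way, in this order (a step that is already met when the one before it is completed fails the run):
1. the bar is swung shut, its end between the ears of the clevis (value of joint bar below 0.03 rad), for 0.2 s.
2. the pin's nose is in the hole of the upper ear (horizontal distance between pin and caddy_hole below 0.015 m and z of pin in the frame of caddy_hole below 0.048 m), for 0.1 s.
3. the button is pressed while the pin is in the hole (all of step 2 and value of joint button_travel above 0.0035 m).
At the end, for the whole second after the job is handed in: Bar shut (below 0.018 rad); pin home through ears and bar: head's underside within 2 mm of the upper ear's top, axis within 13.5 mm of where the hole should be (the true one lies up to 11.3 mm off), upright within 0.06 rad, at rest; button out within 1 mm, so the balls are locked (z of pin in the frame of caddy_hole between -0.002 and 0.002 m and horizontal distance between pin and caddy_hole below 0.0135 m and angle between pin's own z axis and vertical below 0.06 rad and value of joint button_travel below 0.001 m and value of joint bar below 0.018 rad and linear speed of pin below 0.01 m/s); the robot touches nothing.
It fails at once if the button was pushed with more than 30 N (contact force between anything else and pin_button above 30 N).
It fails at once if the pin was forced against the caddy or its bar with more than 45 N (contact force between pin and caddy above 45 N).
It fails at once if the bar or the caddy pushed by the robot with more than 25 N (contact force between the arm and caddy above 25 N).
It fails at once if a jar shifted by more than 15 mm or tipped by more than 0.3 rad (distance of any of jar_onion, jar_seed_mix, jar_garlic from where it was at the start of the episode above 0.015 m or angle between any of jar_onion, jar_seed_mix, jar_garlic's own z axis and vertical above 0.3 rad).
It also fails if it takes over 72 s, if anything falls off the work surface, if the arm or the gripper's body presses on something with over 40 N, if the wrist force passes 120 N, or if a joint passes its speed limit or range.

ROBOT

A 6-joint arm with a two-finger parallel gripper is mounted at the origin on a cart in front of the work surface, level with it; the furniture and walls round the work are solid. World frame = base frame: x ahead of the robot, y to its left, z up, the work surface at z = 0. Lengths are in m, angles in degrees, forces in N, time in s.
With the tool pointing down it reaches from about 0.25 to 0.725 m from the base axis. Payload 9.7 kg.
Tool frame: the origin (TCP) lies on the centre line of the jaws, within the pads' length; the fingertips stand 22 mm ahead of it and the grasp point (between the pads) lies 3 mm ahead of it; z points along the fingers, y is the direction in which the jaws open and shut (so a half turn about z gives the same grasp; the last joint's range is limited). The gripper opens to 85 mm and grips with 20 to 120 N. Pads are 22 mm wide; open, the fingers measure 114 mm over their backs; the gripper's body (76 mm by 85 mm) begins 54 mm behind the grasp point. The pads swing forward as they close: fully open they stand 13 mm farther back than shut.
Start: joints at [-70.932, 4.979, 10.078, 95.1, 0, 90], TCP at [0.18, -0.52, 0.253] pointing down, gripper open.
Joint ranges: [-179.16, 179.16], [-48.56, 103.87], [-65.8, 70.77], [-126.05, 130.52], [-82.76, 87.17], [-180, 180]. Speed limits (degrees/s): [127.2, 127.2, 147.25, 180, 180, 180].

INTERFACE

Orientations are given as [roll, pitch, yaw] about the fixed x, y, z axes, in that order (R = Rz(yaw) Ry(pitch) Rx(roll)).
In Python, from workcell import get_obs, camera, camera_params, job_done gives the robot as it stands.
- The arm moves only by the tool servo_tool, never from a script. Its argument "steps" is a list of rows, each an object of numbers: "x", "y", "z": the shift along the world's x, y, z in mm; "yaw": the turn about the world's z in degrees. A call has 1 to 12 rows; each row is the pose to reach, as a shift and turn from the pose measured when the call began; what a row does not reach only later rows make up. A row lasts 1/8 s, in which the tool goes at most 62.5 mm and 10.7 degrees, less where a joint would pass 70% of its speed; a pose out of reach is approached as far as the arm can. A call with a gripper value outside its range is refused whole. "grip" is the finger opening in mm, from 0 to 85.4, set as the call begins (left out, the last holds). The fingers move at their own pace and stop on an object; "grip_force" is the grip in N (left out, the last holds). Time passes only in rows, so rows that repeat a pose let the fingers close. It gives the time, the measured TCP pose, the force and the opening at its end, in the units of the state.
- get_obs(): the state, without advancing time (a new reading comes with each control period).
- camera(name): name is "scene" or "top" or "wrist"; returns (picture, depth): 420x560x3 uint8, red, green, blue; 420x560 float32, m along the optical axis (not along the pixel's ray), 0 where there is no reading.
- camera_params(name): a dict with "intrinsics" (3x3 intrinsics, pixels), "rvec" (rotation vector, rad) and "tvec" (3), from world to camera coordinates, as OpenCV has them; the wrist camera has in their place "hand_eye" (4x4, takes a point from camera to tool coordinates, whose origin is the TCP and whose axes are the flange's). Camera axes: x right, y down, z forward; pixel columns grow to the right and rows downward; lengths in m; the calibration is good to about 2 mm. A picture is of the moment at which its call begins: read the wrist's pose just before it. camera_params takes no time and is no camera call.
- job_done(): hands the job in, once; it reports no verdict.
The state is a dict: "time": time; "q": joint angles; "qd": joint speeds; "joint_efforts": joint torques, N m; "ee_pos": TCP position; "tcp_rot": TCP orientation; "wrist_force": force on the tool from outside, world axes, zero at the start; "torque": the same for the moment, N m; "opening": finger opening in m.
Only numpy, scipy, OpenCV 4.12 (cv2) and the standard library are available. Lean on these libraries where they do the work, as an engineer would, in place of code of your own. Each camera call takes 0.05 s, during which the arm holds its last target.

## Working session

There is one attempt and no reset: what is moved stays moved. The work goes in short steps, Python scripts to look and compute and a tool call to move; the robot and the scene stay as the last step left them, time stands still between calls to the robot, and variables do not carry over. Pictures are saved under pics/ and viewed, and the job is handed in when it is done.

Besides the shell and the picture viewer there is one more tool, called after ">>>" by a JSON object that holds its "api" and its "payload", one argument or row to a line. servo_tool: Moves the arm, as the interface text tells. Its arguments: {"type":"object","properties":{"steps":{"type":"array"},"grip":{"type":"number"},"grip_force":{"type":"number"}},"required":["steps"]}

```bash
mkdir -p pics
cat > h.py <<'E'
import numpy as np,cv2
from workcell import get_obs,camera,camera_params,job_done
from scipy.spatial.transform import Rotation as R
def grab(n):
    o=get_obs(); im,d=camera(n); p=camera_params(n); K=np.array(p["intrinsics"])
    if n=="wrist":
        T=np.eye(4);T[:3,:3]=rot(o);T[:3,3]=o["ee_pos"]; C=T@np.array(p["hand_eye"])
    else:
        M=np.eye(4);M[:3,:3]=cv2.Rodrigues(np.array(p["rvec"],float))[0];M[:3,3]=np.ravel(p["tvec"]);C=np.linalg.inv(M)
    return im,d,K,C
def rot(o):
    r=np.array(o["tcp_rot"],float)
    return r if r.shape==(3,3) else R.from_euler("xyz",r,degrees=True).as_matrix()
def cloud(d,K,C):
    v,u=np.mgrid[:d.shape[0],:d.shape[1]]
    P=np.stack([(u-K[0,2])/K[0,0]*d,(v-K[1,2])/K[1,1]*d,d],-1)
    return P@C[:3,:3].T+C[:3,3]
def ray(u,v,z,K,C):
    r=C[:3,:3]@np.array([(u-K[0,2])/K[0,0],(v-K[1,2])/K[1,1],1]); s=(z-C[2,3])/r[2]
    return C[:3,3]+s*r
def save(n,im,s=1):
    cv2.imwrite("pics/"+n,cv2.resize(im[...,::-1],None,fx=s,fy=s,interpolation=cv2.INTER_CUBIC))
E
python3 - <<'E'
from h import *
print(get_obs())
for n in("top","scene"):
    im,d,K,C=grab(n); save(n+"0.png",im,1.4); np.savez(n+"0.npz",im=im,d=d,K=K,C=C); print(C[:3,3],C[:3,2])
E
```

```text
{'time': 0.0, 'q': array([-7.09323437e+01,  5.01035431e+00,  1.00363059e+01,  9.50990871e+01,
        1.64633845e-03,  8.99994308e+01]), 'qd': array([ 0.02946154, -0.06224166, -0.01084803,  0.05496186,  0.01173789,
        0.02805372]), 'joint_efforts': array([ 2.05662240e-03, -5.20398045e+01,  4.64799392e+01,  1.65025686e-02,
        1.79854292e-04,  2.18168464e-05]), 'ee_pos': array([ 0.17962233, -0.51964375,  0.25260679]), 'tcp_rot': array([-1.79926864e+02, -1.64706363e-03,  1.90682233e+01]), 'wrist_force': array([ 0.0377075 ,  0.28189703, -0.6624355 ]), 'torque': array([-0.05260356,  0.00319273, -0.04412665]), 'opening': 0.08541495092897596}
[0.40415798 0.09309006 1.2993963 ] [ 0.10460872  0.02140465 -0.99428309]
[0.17647828 0.3418932  0.84186217] [ 0.3778069  -0.26571112 -0.8869383 ]
```

View pics/top0.png

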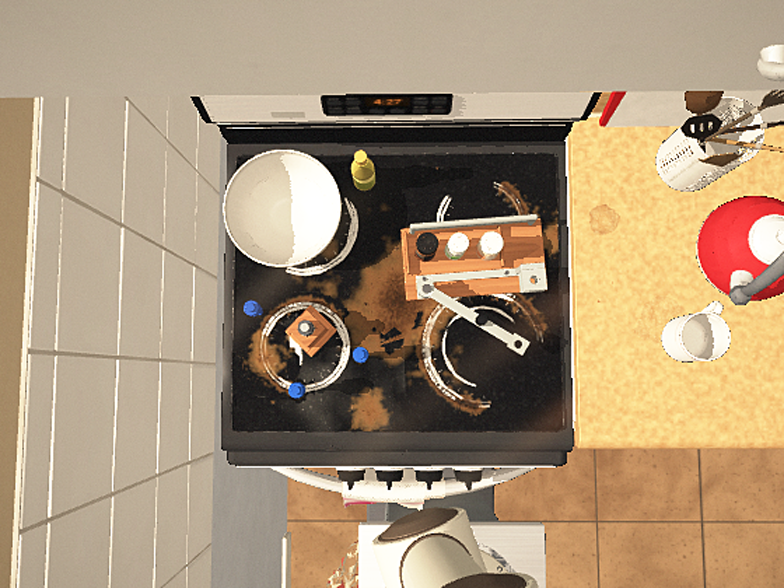

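View pics/scene0.png

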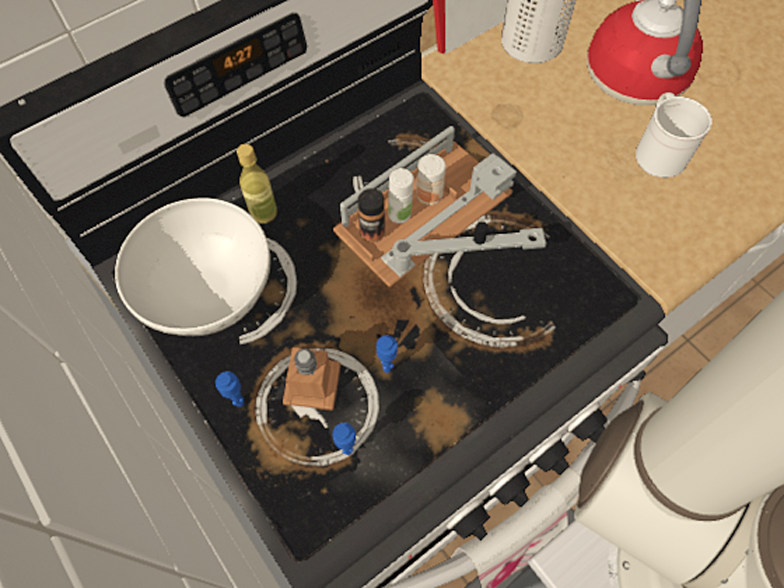

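The top view shows the grey pin in its wooden rest at (307,328), three blue look-alikes lying or standing at (252,308), (360,355) and (297,390), and the caddy at (475,255). The bar is open, with its end at (519,344), the knob at (484,318) and the clevis hole at (533,280). The grey-headed pin in the wooden rest fits the description, because the others are blue. I'll confirm this in enlarged crops.

Run:
```python
from h import *
a=np.load("top0.npz")["im"]
A=cv2.resize(a[145:265,280:400],(480,480),interpolation=cv2.INTER_CUBIC)
B=cv2.resize(a[205:265,190:250],(300,300),interpolation=cv2.INTER_CUBIC)
o=np.zeros((480,790,3),np.uint8);o[:,:480]=A;o[:300,490:]=B
save("cropt.png",o)
a=np.load("scene0.npz")["im"]
A=cv2.resize(a[90:210,230:400],(680,480),interpolation=cv2.INTER_CUBIC)
save("crops.png",A)
```

```text
(no output)
```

View pics/cropt.png

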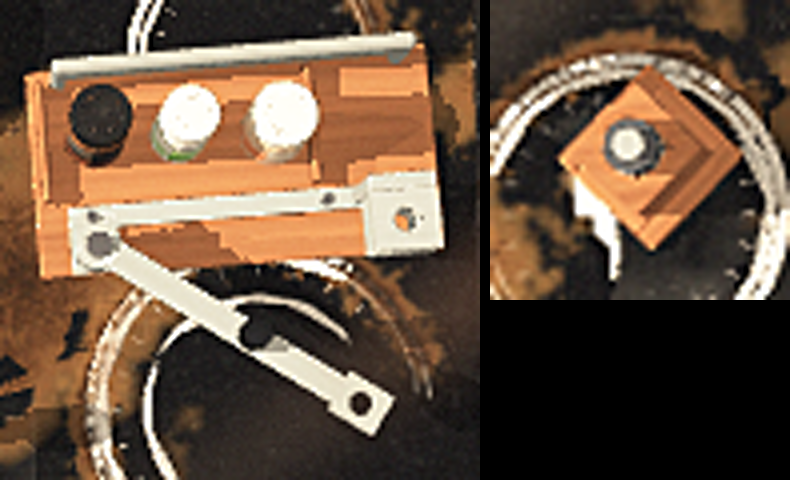

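View pics/crops.png

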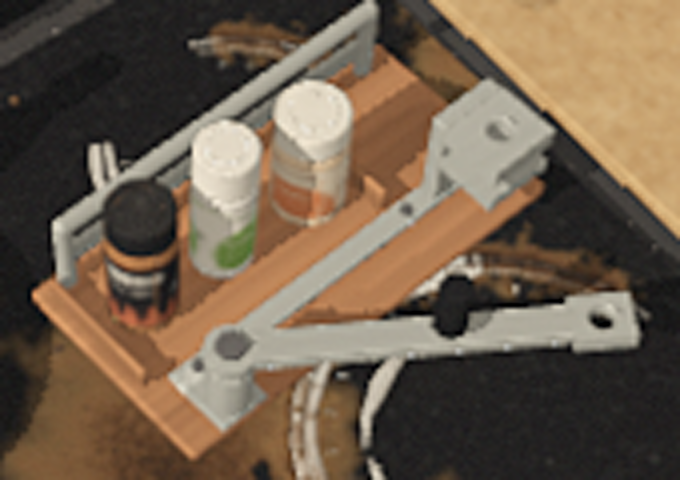

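The crops confirm both. The pin has a steel button and dark head at crop (628,145). The clevis hole is at (404,218), the bar's end hole at (360,403), the knob at (258,333) and the pivot at about (102,244).

Run:
```python
from h import *
f=np.load("top0.npz");K,C=f["K"],f["C"];P=cloud(f["d"],K,C)
def t(n,u,v,z):
    u=(u+.5)/4-.5+280;v=(v+.5)/4-.5+145;p=ray(u,v,z,K,C);print(n,u,v,p.round(4),"cloud",P[int(round(v)),int(round(u))].round(4));return p
h=t("hole",404,218,.072);k=t("knob",258,333,.096);b=t("barhole",360,403,.058);p=t("pivot",102,244,.062)
t("ear",384,192,.072)
print("lens h-p",np.hypot(*(h-p)[:2]),"b-p",np.hypot(*(b-p)[:2]),"k-p",np.hypot(*(k-p)[:2]))
a=lambda v:np.degrees(np.arctan2(v[1],v[0])); print(a(h-p),a(b-p),a(k-p))
u=190+(628-490+.5)/5-.5;v=205+145.5/5-.5
for z in(.108,.098):print("pin",u,v,ray(u,v,z,K,C).round(4),P[round(v),round(u)].round(4))
# scene
g=np.load("scene0.npz");K,C=g["K"],g["C"];P=cloud(g["d"],K,C)
def s(n,u,v,z):
    u=(u+.5)/4-.5+230;v=(v+.5)/4-.5+90;print("S",n,ray(u,v,z,K,C).round(4),P[int(round(v)),int(round(u))].round(4))
s("hole",500,129,.072);s("barhole",602,319,.058);s("pivot",232,345,.062);s("knob",457,292,.096)
for u,v in((301,355),(305,350),(305,353)):
    u/=1.4;v/=1.4;print("S pin",ray(u,v,.108,K,C).round(4),P[int(v),int(u)].round(4))
```

```text
hole 380.625 199.125 [ 0.5662 -0.136   0.072 ] cloud [ 0.5705 -0.1426  0.0414]
knob 344.125 227.875 [ 0.4971 -0.047   0.096 ] cloud [ 0.4971 -0.047   0.093 ]
barhole 369.625 245.375 [ 0.4587 -0.1104  0.058 ] cloud [ 0.462  -0.1201  0.005 ]
pivot 305.125 205.625 [0.5527 0.0402 0.062 ] cloud [0.5518 0.0405 0.0622]
ear 375.625 192.625 [ 0.5816 -0.1247  0.072 ] cloud [ 0.5808 -0.1257  0.0713]
lens h-p 0.17668284288665098 b-p 0.17753116789197967 k-p 0.10337821524399343
-85.62561852393345 -121.96821986940168 -122.53640400109242
pin 217.2 233.6 [0.4839 0.2421 0.108 ] [0.484  0.2445 0.0927]
pin 217.2 233.6 [0.4846 0.2433 0.098 ] [0.484  0.2445 0.0927]
S hole [ 0.5649 -0.1372  0.072 ] [ 0.5681 -0.1424  0.0643]
S barhole [ 0.4565 -0.1098  0.058 ] [ 0.4775 -0.1429  0.0014]
S pivot [0.5502 0.0423 0.062 ] [0.5507 0.041  0.0596]
S knob [ 0.494  -0.0448  0.096 ] [ 0.4936 -0.0448  0.0952]
S pin [0.4813 0.2469 0.108 ] [0.4863 0.245  0.0982]
S pin [0.4838 0.2396 0.108 ] [0.4889 0.2393 0.0978]
S pin [0.4806 0.2417 0.108 ] [0.4861 0.2412 0.0974]
```

>>> {"api": "servo_tool", "payload": {
  "steps": [
    {"x": 30, "y": 45, "z": 0, "yaw": -5},
    {"x": 55, "y": 90, "z": 0, "yaw": -10},
    {"x": 85, "y": 140, "z": 0, "yaw": -15},
    {"x": 110, "y": 185, "z": 0, "yaw": -20},
    {"x": 140, "y": 235, "z": 0, "yaw": -25},
    {"x": 170, "y": 285, "z": 0, "yaw": -30},
    {"x": 200, "y": 335, "z": 0, "yaw": -35},
    {"x": 225, "y": 380, "z": 0, "yaw": -40},
    {"x": 255, "y": 430, "z": 0, "yaw": -45},
    {"x": 280, "y": 460, "z": 0, "yaw": -49},
    {"x": 280, "y": 460, "z": 0, "yaw": -49}
  ],
  "grip": 0
}}

```text
time: 1.48
ee_pos: [0.4047, -0.175, 0.2522]
tcp_rot: [-177.0, 0.2, -25.1]
wrist_force: [0.8, 0.3, 0.3]
opening: -0.0001
```

Run:
```python
from h import *
im,d,K,C=grab("wrist"); save("w1.png",im,1.4); np.savez("w1.npz",im=im,d=d,K=K,C=C); o=get_obs();print(o["time"],o["ee_pos"],o["tcp_rot"],C[:3,3],C[:3,2])
```

```text
1.525 [ 0.40444923 -0.17540241  0.25235069] [-1.77059696e+02  1.57208178e-01 -2.51433128e+01] [ 0.47642589 -0.21511889  0.37284549] [-0.2686131   0.1808517  -0.94611821]
```

View pics/w1.png

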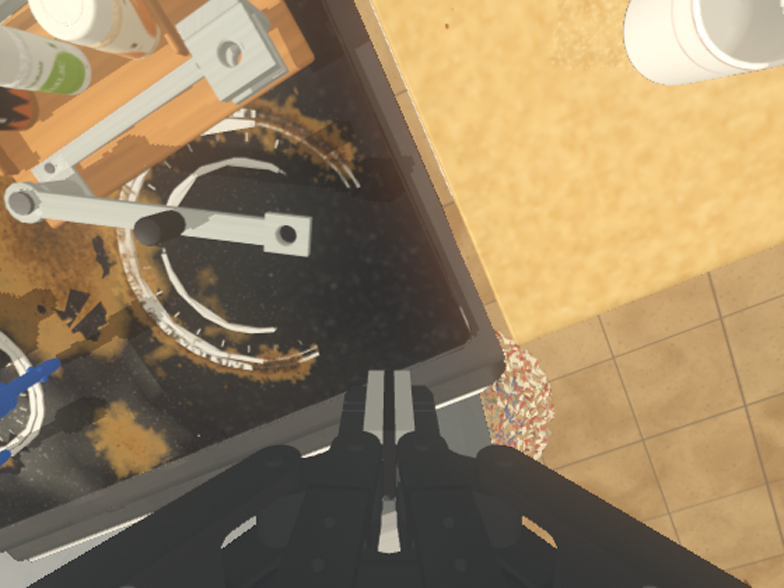

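Run:
```python
from h import *
f=np.load("w1.npz");K,C=f["K"],f["C"];P=cloud(f["d"],K,C)
def t(n,u,v,z):
    u=(u+.5)/1.4-.5;v=(v+.5)/1.4-.5;p=ray(u,v,z,K,C);print(n,p.round(4),P[int(round(v)),int(round(u))].round(4));return p
h=t("hole",231,52,.072);b=t("barhole",287,234,.058);p=t("pivot",22,202,.062);k=t("knob",172,222,.096)
print(np.hypot(*(h-p)[:2]),np.hypot(*(b-p)[:2]))
```

```text
hole [ 0.5639 -0.1386  0.072 ] [ 0.5708 -0.1327  0.0484]
barhole [ 0.4569 -0.1121  0.058 ] [ 0.4533 -0.094   0.0025]
pivot [0.551  0.0395 0.062 ] [0.5512 0.0402 0.0606]
knob [ 0.4944 -0.065   0.096 ] [ 0.4958 -0.0558  0.0781]
0.17860422421438094 0.17843694622937958
```

>>> {"api": "servo_tool", "payload": {
  "steps": [
    {"x": 15, "y": 40, "z": -30, "yaw": -2},
    {"x": 30, "y": 80, "z": -60, "yaw": -4},
    {"x": 50, "y": 115, "z": -90, "yaw": -5},
    {"x": 60, "y": 135, "z": -105, "yaw": -5},
    {"x": 65, "y": 140, "z": -105, "yaw": -5},
    {"x": 65, "y": 140, "z": -105, "yaw": -5}
  ]
}}

```text
time: 2.28
ee_pos: [0.4044, -0.1677, 0.1536]
tcp_rot: [-174.4, 0.2, -25.8]
wrist_force: [1.2, -0.3, 0.5]
opening: 0.0004
```

Run:
```python
from h import *
o=get_obs();print(o["q"].round(1),o["qd"].round(1),o["joint_efforts"].round(1),o["torque"].round(2))
im,d,K,C=grab("scene"); save("s2.png",im,1.4)
```

```text
[-25.9 -11.1 -16.5  84.9   5.6 179.9] [ 0.2  0.8 -2.7 -3.9  0.2  0.1] [ -0.1 -34.6  46.7   0.2   0.3   0. ] [-0.1   0.01 -0.04]
```

View pics/s2.png

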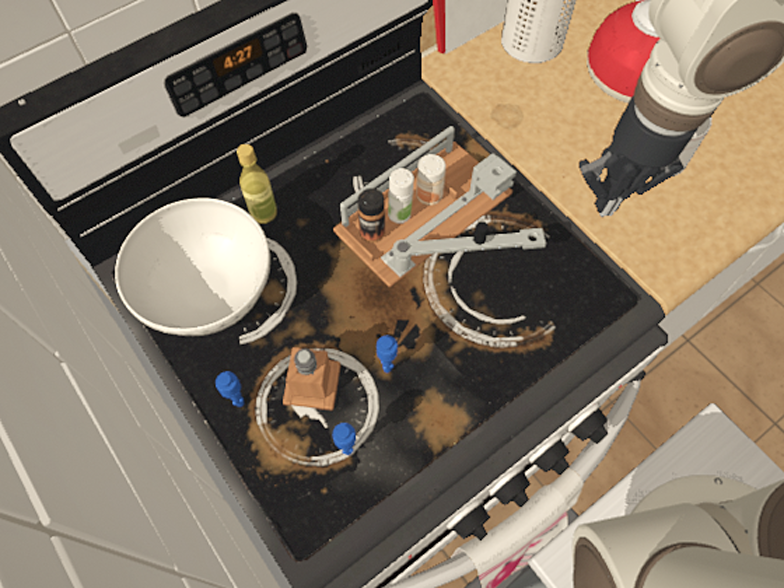

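Joint 6 hit its limit (q6 = q1 + 180 − yaw), which stalled the arm and tilted the tool. I'll turn to yaw +58 instead and check whether the tilt clears.

>>> {"api": "servo_tool", "payload": {
  "steps": [
    {"x": 5, "y": 15, "z": 0, "yaw": 10},
    {"x": 15, "y": 30, "z": 0, "yaw": 20},
    {"x": 22, "y": 45, "z": 0, "yaw": 30},
    {"x": 30, "y": 60, "z": 0, "yaw": 40},
    {"x": 37, "y": 80, "z": 0, "yaw": 50},
    {"x": 45, "y": 95, "z": 0, "yaw": 60},
    {"x": 53, "y": 115, "z": 0, "yaw": 70},
    {"x": 60, "y": 130, "z": 0, "yaw": 80},
    {"x": 63, "y": 137, "z": 0, "yaw": 84},
    {"x": 63, "y": 137, "z": 0, "yaw": 84}
  ]
}}

```text
time: 3.58
ee_pos: [0.4678, -0.0302, 0.1535]
tcp_rot: [-174.5, 0.3, 58.2]
wrist_force: [0.4, -0.0, -0.1]
opening: 0.0
```

Run:
```python
from h import *
o=get_obs();print(o["q"].round(1),o["ee_pos"],o["tcp_rot"])
im,d,K,C=grab("wrist"); save("w3.png",im,1.4); np.savez("w3.npz",im=im,d=d,K=K,C=C)
```

```text
[ -5.   -2.1  -8.3  88.8   2.3 116.7] [ 0.4677822  -0.03019727  0.1535029 ] [-174.45848074    0.25272423   58.23266471]
```

View pics/w3.png

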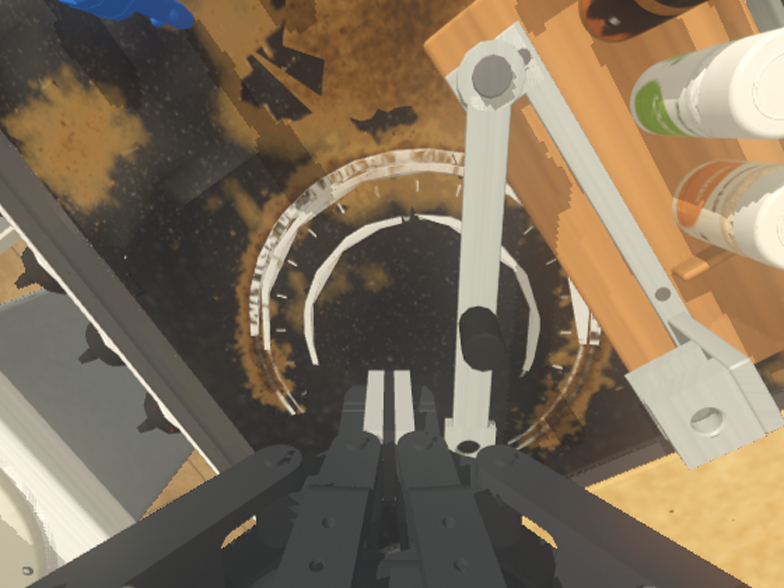

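The measured tilt of 5.5° carries over into later commands, because each row is relative to the measured pose. It came from the q6=+180 stop, so I'll cancel it at the opposite stop, where the lean has the opposite sign, in free space above the range.

>>> {"api": "servo_tool", "payload": {
  "steps": [
    {"z": 20, "yaw": 10},
    {"z": 40, "yaw": 20},
    {"z": 60, "yaw": 30},
    {"z": 80, "yaw": 40},
    {"z": 100, "yaw": 50},
    {"z": 110, "yaw": 60},
    {"z": 110, "yaw": 70},
    {"z": 110, "yaw": 80},
    {"z": 110, "yaw": 90},
    {"z": 110, "yaw": 100},
    {"z": 110, "yaw": 110},
    {"z": 110, "yaw": 120}
  ]
}}

```text
schema error: expected keys x, y, z, yaw
```

>>> {"api": "servo_tool", "payload": {
  "steps": [
    {"yaw": 10},
    {"yaw": 20},
    {"yaw": 30},
    {"yaw": 40},
    {"yaw": 50},
    {"yaw": 60},
    {"yaw": 70},
    {"yaw": 80},
    {"yaw": 90},
    {"yaw": 100},
    {"yaw": 110},
    {"yaw": 120}
  ]
}}

```text
schema error: expected keys x, y, z, yaw
```

>>> {"api": "servo_tool", "payload": {
  "steps": [
    {"yaw": 10},
    {"yaw": 20},
    {"yaw": 30},
    {"yaw": 40},
    {"yaw": 50},
    {"yaw": 60},
    {"yaw": 70},
    {"yaw": 75}
  ]
}}

```text
schema error: expected keys x, y, z, yaw
```

Run:
```python
from h import *
o=get_obs();print(o["time"],o["q"].round(2),o["ee_pos"],o["tcp_rot"])
```

```text
3.625 [ -5.01  -2.08  -8.36  88.79   2.27 116.76] [ 0.46758785 -0.03055343  0.15345953] [-174.4568117     0.25808217   58.13874551]
```

>>> {"api": "servo_tool", "payload": {
  "steps": [
    {"x": 0, "y": 0, "z": 20, "yaw": 10},
    {"x": 0, "y": 0, "z": 40, "yaw": 20},
    {"x": 0, "y": 0, "z": 60, "yaw": 30},
    {"x": 0, "y": 0, "z": 80, "yaw": 40},
    {"x": 0, "y": 0, "z": 100, "yaw": 50},
    {"x": 0, "y": 0, "z": 110, "yaw": 60},
    {"x": 0, "y": 0, "z": 110, "yaw": 70},
    {"x": 0, "y": 0, "z": 110, "yaw": 80},
    {"x": 0, "y": 0, "z": 110, "yaw": 90},
    {"x": 0, "y": 0, "z": 110, "yaw": 100},
    {"x": 0, "y": 0, "z": 110, "yaw": 110},
    {"x": 0, "y": 0, "z": 110, "yaw": 120}
  ]
}}

```text
time: 5.12
ee_pos: [0.4674, -0.031, 0.2638]
tcp_rot: [-174.5, 0.3, 178.3]
wrist_force: [0.5, -0.1, -0.0]
opening: -0.0001
```

>>> {"api": "servo_tool", "payload": {
  "steps": [
    {"x": 0, "y": 0, "z": 0, "yaw": 10},
    {"x": 0, "y": 0, "z": 0, "yaw": 20},
    {"x": 0, "y": 0, "z": 0, "yaw": 30},
    {"x": 0, "y": 0, "z": 0, "yaw": 40},
    {"x": 0, "y": 0, "z": 0, "yaw": 50},
    {"x": 0, "y": 0, "z": 0, "yaw": 60},
    {"x": 0, "y": 0, "z": 0, "yaw": 70},
    {"x": 0, "y": 0, "z": 0, "yaw": 80},
    {"x": 0, "y": 0, "z": 0, "yaw": 90},
    {"x": 0, "y": 0, "z": 0, "yaw": 100},
    {"x": 0, "y": 0, "z": 0, "yaw": 110},
    {"x": 0, "y": 0, "z": 0, "yaw": 120}
  ]
}}

```text
time: 6.62
ee_pos: [0.4672, -0.0316, 0.2641]
tcp_rot: [-174.4, 0.3, -61.5]
wrist_force: [0.2, -0.3, 0.1]
opening: -0.0001
```

Run:
```python
from h import *
o=get_obs();print(o["time"],o["q"].round(2),o["ee_pos"],o["tcp_rot"])
```

```text
6.625 [  -5.76  -10.24   -3.55   92.23    3.37 -124.13] [ 0.4672149  -0.03157668  0.26409823] [-174.41832562    0.27946799  -61.4882303 ]
```

>>> {"api": "servo_tool", "payload": {
  "steps": [
    {"x": 0, "y": 0, "z": 0, "yaw": 10},
    {"x": 0, "y": 0, "z": 0, "yaw": 20},
    {"x": 0, "y": 0, "z": 0, "yaw": 30},
    {"x": 0, "y": 0, "z": 0, "yaw": 40},
    {"x": 0, "y": 0, "z": 0, "yaw": 50},
    {"x": 0, "y": 0, "z": 0, "yaw": 60},
    {"x": 0, "y": 0, "z": 0, "yaw": 70},
    {"x": 0, "y": 0, "z": 0, "yaw": 75},
    {"x": 0, "y": 0, "z": 0, "yaw": 75}
  ]
}}

```text
time: 7.75
ee_pos: [0.453, 0.0745, 0.2644]
tcp_rot: [-177.7, 0.4, 7.9]
wrist_force: [-0.8, -0.6, 0.1]
opening: -0.0
```

Run:
```python
from h import *
o=get_obs();print(o["time"],o["q"].round(2),o["ee_pos"],o["tcp_rot"])
```

```text
7.75 [   8.02   -6.77   -0.31   96.88    2.31 -179.88] [0.45301932 0.07454702 0.26435913] [-177.68689259    0.41740317    7.90399292]
```

>>> {"api": "servo_tool", "payload": {
  "steps": [
    {"x": 0, "y": -35, "z": 0, "yaw": 3},
    {"x": 0, "y": -70, "z": 0, "yaw": 5},
    {"x": 0, "y": -100, "z": 0, "yaw": 5},
    {"x": 0, "y": -100, "z": 0, "yaw": 5},
    {"x": 0, "y": -100, "z": 0, "yaw": 5}
  ]
}}

```text
time: 8.38
ee_pos: [0.4397, 0.0641, 0.2644]
tcp_rot: [179.6, 0.5, 8.4]
wrist_force: [-0.0, 1.0, -0.0]
opening: -0.0003
```

Run:
```python
from h import *
o=get_obs();print(o["time"],o["q"].round(2),o["qd"].round(1),o["ee_pos"],o["tcp_rot"])
```

```text
8.375 [   8.5    -8.64   -1.94   97.2    -0.35 -179.94] [ 0.1 -0.2 -0.2  0.  -0.1 -0. ] [0.43968814 0.06408082 0.26436949] [179.647452     0.51223412   8.44173119]
```

The tilt is down to about 0.5°. Next I'll go to the knob with yaw 238 (−122), so that joint 6 stays in mid-range.

>>> {"api": "servo_tool", "payload": {
  "steps": [
    {"x": 3, "y": -10, "z": 0, "yaw": -10},
    {"x": 6, "y": -20, "z": 0, "yaw": -20},
    {"x": 9, "y": -30, "z": -10, "yaw": -30},
    {"x": 12, "y": -40, "z": -20, "yaw": -40},
    {"x": 15, "y": -50, "z": -30, "yaw": -50},
    {"x": 18, "y": -60, "z": -45, "yaw": -60},
    {"x": 21, "y": -70, "z": -60, "yaw": -70},
    {"x": 24, "y": -80, "z": -75, "yaw": -80},
    {"x": 26, "y": -90, "z": -90, "yaw": -90},
    {"x": 28, "y": -95, "z": -100, "yaw": -100},
    {"x": 28, "y": -95, "z": -105, "yaw": -110},
    {"x": 28, "y": -95, "z": -110, "yaw": -120}
  ]
}}

```text
time: 9.88
ee_pos: [0.4677, -0.0311, 0.154]
tcp_rot: [179.6, 0.5, -111.9]
wrist_force: [0.6, 0.0, 0.3]
opening: -0.0
```

Run:
```python
from h import *
o=get_obs();print(o["time"],o["q"].round(2),o["qd"].round(1),o["ee_pos"],o["tcp_rot"])
im,d,K,C=grab("wrist"); save("w4.png",im,1.4); np.savez("w4.npz",im=im,d=d,K=K,C=C)
```

```text
9.875 [ -4.14  -6.78 -12.51  84.47   0.6  -72.23] [-0.1 -0.7 -5.  -5.1  0.3 79.3] [ 0.46772723 -0.03111241  0.15398339] [ 179.62218125    0.50875923 -111.91875122]
```

View pics/w4.png

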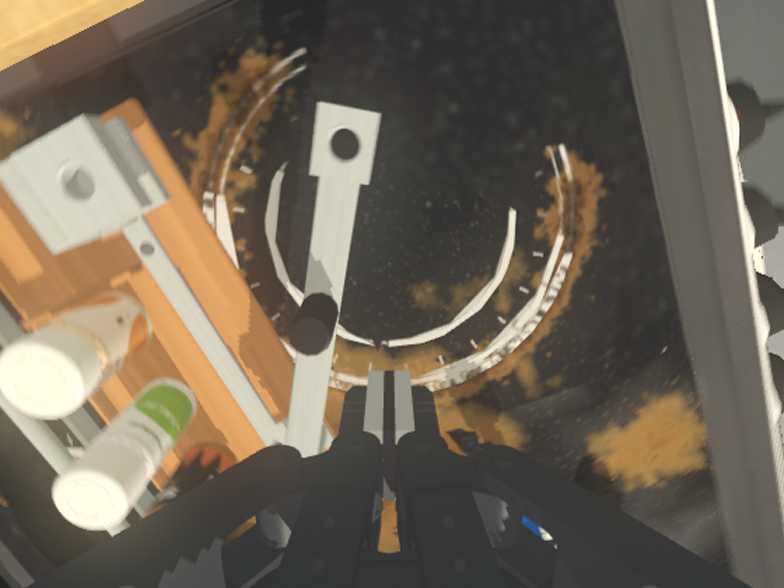

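The wrist view shows the clevis hole at (79,182), the bar hole at (344,143) and the knob at about (312,338), with its top nearest the camera.

Run:
```python
from h import *
f=np.load("w4.npz");K,C=f["K"],f["C"];P=cloud(f["d"],K,C)
def t(n,u,v,z):
    u=(u+.5)/1.4-.5;v=(v+.5)/1.4-.5;p=ray(u,v,z,K,C);print(n,p.round(4),P[int(round(v)),int(round(u))].round(4));return p
h=t("hole",79,181,.072);b=t("barhole",344,143,.058);k=t("knob",310,340,.096)
m=(P[...,2]>.085)&(P[...,2]<.1)&(np.hypot(P[...,0]-k[0],P[...,1]-k[1])<.03)
print(m.sum(),P[m].mean(0),P[m].min(0),P[m].max(0))
print("rms",np.hypot(*(h-b)[:2]))
o=get_obs();print(o["ee_pos"],o["tcp_rot"])
```

```text
hole [ 0.5614 -0.138   0.072 ] [ 0.575  -0.1415  0.0498]
barhole [ 0.4556 -0.1111  0.058 ] [ 0.4599 -0.1119  0.0025]
knob [ 0.4959 -0.046   0.096 ] [ 0.4962 -0.0459  0.096 ]
869 [ 0.49451206 -0.04850909  0.0949164 ] [ 0.48676476 -0.05625566  0.08515115] [ 0.50476851 -0.03819987  0.09832686]
rms 0.10911542337287489
[ 0.46751579 -0.03109991  0.15342992] [ 179.58785181    0.49241673 -112.39625334]
```

>>> {"api": "servo_tool", "payload": {
  "steps": [
    {"x": 0, "y": 0, "z": -25, "yaw": -8},
    {"x": 0, "y": 0, "z": -50, "yaw": -10},
    {"x": 0, "y": 0, "z": -63, "yaw": -10},
    {"x": 0, "y": 0, "z": -63, "yaw": -10},
    {"x": 4, "y": -3, "z": -63, "yaw": -10},
    {"x": 6, "y": -4, "z": -63, "yaw": -10},
    {"x": 8, "y": -5, "z": -63, "yaw": -10}
  ]
}}

```text
time: 10.8
ee_pos: [0.4759, -0.0362, 0.0909]
tcp_rot: [179.6, 0.5, -122.4]
wrist_force: [-3.3, 0.8, 2.2]
opening: 0.0002
```

Run:
```python
from h import *
o=get_obs();print(o["time"],o["ee_pos"],o["tcp_rot"],o["wrist_force"])
import math
# path: hand centre behind knob by s on tangent; pivot
p=np.array([.5515,.040]);h=np.array([.5640,-.1375])
th0=math.atan2(*(h-p)[::-1]);print(math.degrees(th0))
for a in range(-36,3,4):
    th=th0+math.radians(a);k=p+.105*np.array([math.cos(th),math.sin(th)]);t=np.array([-math.sin(th),math.cos(th)])
    x=k-.0235*t; print(a,(1000*(x-o["ee_pos"][:2])).round(1),round(math.degrees(th)))
```

```text
10.8 [ 0.4759017  -0.03620911  0.09091178] [ 179.61402347    0.51084962 -122.38619122] [-3.30615844  0.80606471  2.19352377]
-85.97173633351487
-36 [ 0.1 -0.4] -122
-32 [ 5.6 -5.5] -118
-28 [ 11.5 -10.2] -114
-24 [ 17.6 -14.4] -110
-20 [ 24.1 -18.3] -106
-16 [ 30.8 -21.6] -102
-12 [ 37.8 -24.5] -98
-8 [ 44.9 -26.9] -94
-4 [ 52.2 -28.8] -90
0 [ 59.5 -30.2] -86
```

The knob contact reads about 3 N, as expected. I'll follow the arc.

>>> {"api": "servo_tool", "payload": {
  "steps": [
    {"x": 3, "y": -3, "z": 0, "yaw": 2},
    {"x": 6, "y": -5, "z": 0, "yaw": 4},
    {"x": 9, "y": -8, "z": 0, "yaw": 6},
    {"x": 12, "y": -10, "z": 0, "yaw": 8},
    {"x": 15, "y": -12, "z": 0, "yaw": 10},
    {"x": 18, "y": -14, "z": 0, "yaw": 12},
    {"x": 21, "y": -16, "z": 0, "yaw": 14},
    {"x": 24, "y": -18, "z": 0, "yaw": 16},
    {"x": 28, "y": -20, "z": 0, "yaw": 18},
    {"x": 31, "y": -22, "z": 0, "yaw": 20}
  ]
}}

```text
time: 12.05
ee_pos: [0.5068, -0.0579, 0.091]
tcp_rot: [179.6, 0.6, -102.3]
wrist_force: [-2.7, 1.8, 1.6]
opening: 0.0003
```

>>> {"api": "servo_tool", "payload": {
  "steps": [
    {"x": 3, "y": -1, "z": 0, "yaw": 2},
    {"x": 6, "y": -3, "z": 0, "yaw": 4},
    {"x": 9, "y": -4, "z": 0, "yaw": 6},
    {"x": 12, "y": -5, "z": 0, "yaw": 8},
    {"x": 15, "y": -5, "z": 0, "yaw": 9},
    {"x": 18, "y": -6, "z": 0, "yaw": 11},
    {"x": 20, "y": -7, "z": 0, "yaw": 12},
    {"x": 22, "y": -7, "z": 0, "yaw": 13},
    {"x": 23, "y": -8, "z": 0, "yaw": 14}
  ]
}}

```text
time: 13.18
ee_pos: [0.5299, -0.0658, 0.091]
tcp_rot: [179.6, 0.6, -88.2]
wrist_force: [-1.9, 3.0, -0.1]
opening: -0.0002
```

>>> {"api": "servo_tool", "payload": {
  "steps": [
    {"x": 1, "y": 0, "z": 0, "yaw": 1},
    {"x": 2, "y": 0, "z": 0, "yaw": 1},
    {"x": 3, "y": 0, "z": 0, "yaw": 2}
  ]
}}

```text
time: 13.55
ee_pos: [0.533, -0.066, 0.091]
tcp_rot: [179.6, 0.5, -86.2]
wrist_force: [-3.6, -2.0, 1.1]
opening: -0.0
```

>>> {"api": "servo_tool", "payload": {
  "steps": [
    {"x": 1, "y": 0, "z": 0, "yaw": 0},
    {"x": 2, "y": 0, "z": 0, "yaw": 0}
  ]
}}

```text
time: 13.8
ee_pos: [0.535, -0.0661, 0.091]
tcp_rot: [179.6, 0.5, -86.2]
wrist_force: [-2.4, -1.6, 0.6]
opening: 0.0001
```

>>> {"api": "servo_tool", "payload": {
  "steps": [
    {"x": 0.5, "y": 0, "z": 0, "yaw": 0},
    {"x": 1, "y": 0, "z": 0, "yaw": 0}
  ]
}}

```text
time: 14.05
ee_pos: [0.5361, -0.0661, 0.091]
tcp_rot: [179.6, 0.5, -86.2]
wrist_force: [-2.4, -1.3, 0.9]
opening: -0.0002
```

>>> {"api": "servo_tool", "payload": {
  "steps": [
    {"x": 0.5, "y": 0, "z": 0, "yaw": 0},
    {"x": 1, "y": 0, "z": 0, "yaw": 0}
  ]
}}

```text
time: 14.3
ee_pos: [0.537, -0.0661, 0.091]
tcp_rot: [179.5, 0.5, -86.2]
wrist_force: [-4.9, -1.6, 1.7]
opening: -0.0004
```

>>> {"api": "servo_tool", "payload": {
  "steps": [
    {"x": 0.5, "y": 0, "z": 0, "yaw": 0},
    {"x": 1, "y": 0, "z": 0, "yaw": 0}
  ]
}}

```text
time: 14.55
ee_pos: [0.5373, -0.0661, 0.091]
tcp_rot: [179.5, 0.5, -86.2]
wrist_force: [-9.8, -2.4, 4.2]
opening: 0.0001
```

Run:
```python
from h import *
im,d,K,C=grab("scene");np.savez("s5.npz",im=im,d=d,K=K,C=C)
save("s5.png",im[90:210,230:400],4)
im,d,K,C=grab("wrist"); save("w5.png",im,1.4); np.savez("w5.npz",im=im,d=d,K=K,C=C)
```

```text
(no output)
```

View pics/s5.png

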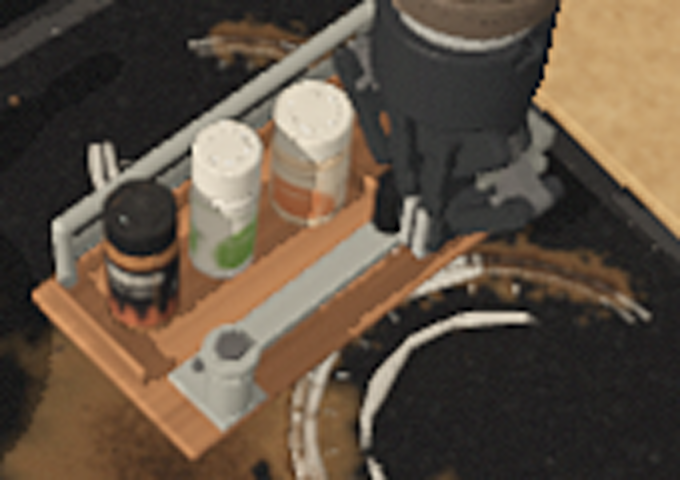

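View pics/w5.png

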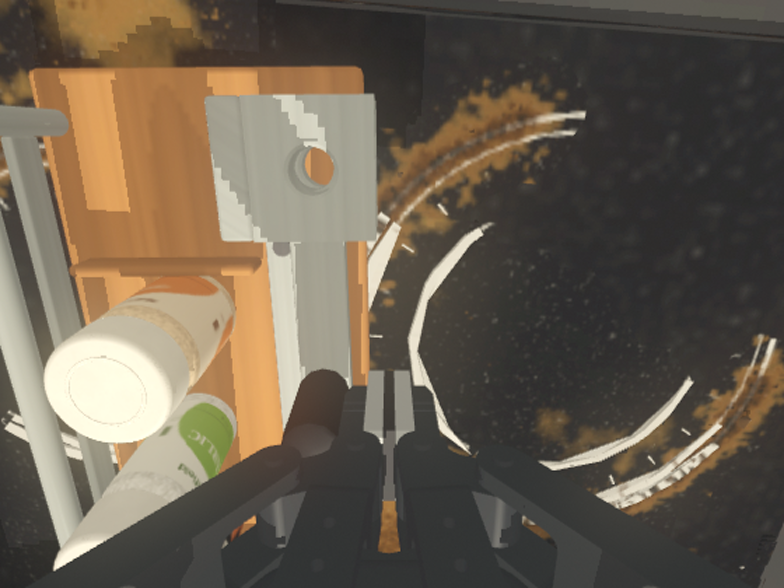

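The bar is at its stop: force rose to 10 N within about 1 mm. The hole mouth is at about (312,168) in the wrist view, with board showing through ears and bar, and the jars haven't moved. Now I'll locate the hole precisely.

Run:
```python
from h import *
f=np.load("w5.npz");im,K,C=f["im"],f["K"],f["C"];P=cloud(f["d"],K,C)
save("w5c.png",im[60:180,140:275],5)
m=(abs(P[...,2]-.072)<.006)&(P[...,0]>.53)&(P[...,0]<.62)&(P[...,1]<-.1)
m[200:]=0
Q=P[m];print(m.sum(),Q[:,2].mean(),cv2.minAreaRect((Q[:,:2]*1000).astype(np.float32)))
def t(u,v,z=.072):
    u=(u+.5)/1.4-.5;v=(v+.5)/1.4-.5;return ray(u,v,z,K,C)
print(t(312,168)); print("rim width",t(288,168)-t(336,168), t(312,143)-t(312,194))
```

```text
11374 0.07233308239372886 ((568.9236450195312, -136.54164123535156), (46.013031005859375, 40.328067779541016), 4.1109724044799805)
[ 0.56365384 -0.13788858  0.072     ]
rim width [0.01345291 0.00086606 0.        ] [ 0.00017784 -0.01389396  0.        ]
```

View pics/w5c.png

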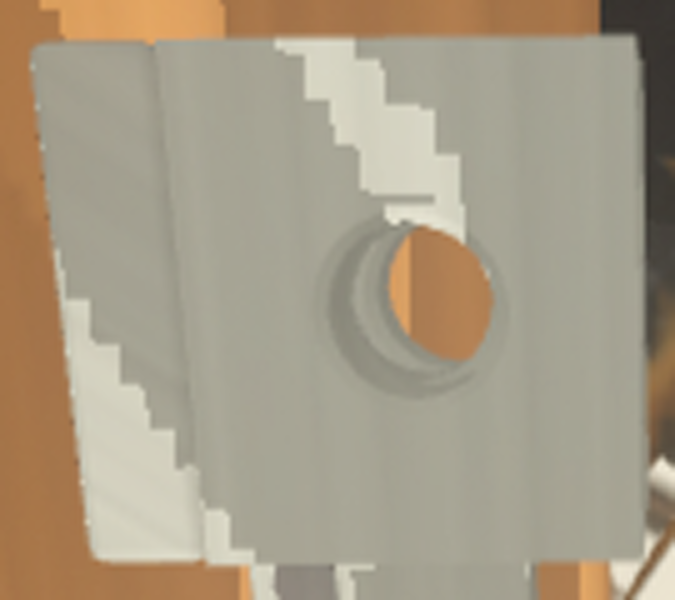

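>>> {"api": "servo_tool", "payload": {
  "steps": [
    {"x": -4, "y": 0, "z": 0, "yaw": 0},
    {"x": -15, "y": 0, "z": 15, "yaw": 0},
    {"x": -25, "y": 15, "z": 50, "yaw": 0},
    {"x": -30, "y": 50, "z": 85, "yaw": 0},
    {"x": -35, "y": 100, "z": 95, "yaw": 0},
    {"x": -40, "y": 150, "z": 95, "yaw": 0},
    {"x": -45, "y": 200, "z": 95, "yaw": 0},
    {"x": -50, "y": 250, "z": 90, "yaw": 0},
    {"x": -53, "y": 290, "z": 85, "yaw": 0},
    {"x": -53, "y": 309, "z": 85, "yaw": 0}
  ]
}}

```text
time: 15.9
ee_pos: [0.4835, 0.2446, 0.1768]
tcp_rot: [179.5, 0.6, -86.1]
wrist_force: [1.2, -0.2, 0.5]
opening: -0.0001
```

>>> {"api": "servo_tool", "payload": {
  "steps": [
    {"x": 0, "y": 0, "z": 0, "yaw": 0},
    {"x": 0, "y": 0, "z": 0, "yaw": 0},
    {"x": 0, "y": 0, "z": 0, "yaw": 0}
  ],
  "grip": 60,
  "grip_force": 30
}}

```text
time: 16.27
ee_pos: [0.4838, 0.2435, 0.1772]
tcp_rot: [179.5, 0.6, -86.2]
wrist_force: [0.4, -0.1, 0.3]
opening: 0.0546
```

Run:
```python
from h import *
o=get_obs();print(o["time"],o["q"].round(2),o["ee_pos"],o["tcp_rot"],o["opening"])
im,d,K,C=grab("wrist"); save("w6.png",im,1.4); np.savez("w6.npz",im=im,d=d,K=K,C=C)
im,d,K,C=grab("top"); save("t6.png",im[145:265,280:400],4); np.savez("t6.npz",im=im,d=d,K=K,C=C)
```

```text
16.275 [ 26.37   3.17  -0.27  86.79   0.71 -67.46] [0.48382346 0.24349785 0.17715667] [179.52057574   0.56902745 -86.17180549] 0.05457079860116438
```

View pics/w6.png

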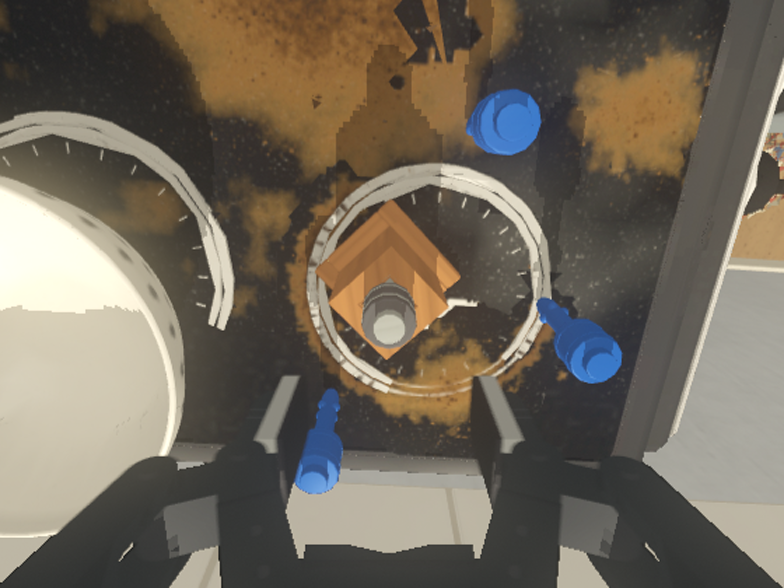

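View pics/t6.png

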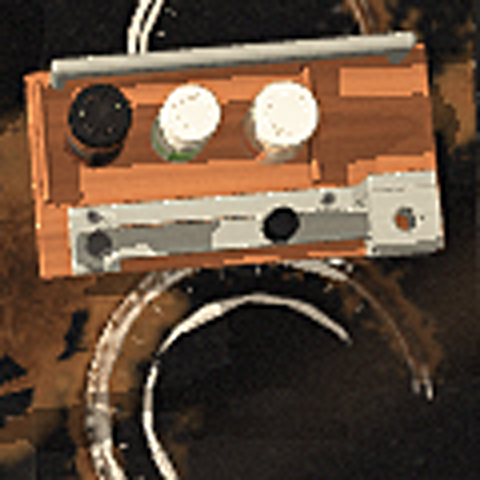

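The bar is shut and the jars are in place (top crop). The pin's button is at (391,327) in the wrist view, between the jaws. The blue ones lie at (505,122), (590,355) and (318,470), clear of it.

Run:
```python
from h import *
f=np.load("w6.npz");im,K,C=f["im"],f["K"],f["C"];P=cloud(f["d"],K,C)
def t(u,v,z):
    u=(u+.5)/1.4-.5;v=(v+.5)/1.4-.5;return ray(u,v,z,K,C).round(4),P[int(round(v)),int(round(u))].round(4)
print(t(391,327,.098))
m=(P[...,2]>.088)&(P[...,2]<.105)&(np.hypot(P[...,0]-.484,P[...,1]-.243)<.03)
Q=P[m];print(m.sum(),Q.mean(0),Q.min(0),Q.max(0))
B=Q[Q[:,2]>.0955];print("button",len(B),(B.min(0)+B.max(0))/2,B.mean(0),B.max(0)-B.min(0))
```

```text
(array([0.4824, 0.2433, 0.098 ]), array([0.4826, 0.2426, 0.0991]))
1168 [0.48352031 0.24226637 0.09433131] [0.4706011  0.2312963  0.08802249] [0.4960441  0.25631091 0.10025619]
button 414 [0.4831661  0.24389034 0.09792722] [0.48335728 0.24354133 0.09826142] [0.01409946 0.01493598 0.00465795]
```

>>> {"api": "servo_tool", "payload": {
  "steps": [
    {"x": 0, "y": 0, "z": -30, "yaw": 0},
    {"x": 0, "y": 0, "z": -60, "yaw": 0},
    {"x": 0, "y": 0, "z": -80, "yaw": 0},
    {"x": -0.5, "y": 0, "z": -85, "yaw": 0},
    {"x": -0.5, "y": 0, "z": -85, "yaw": 0}
  ]
}}

```text
time: 17.0
ee_pos: [0.4834, 0.2435, 0.0924]
tcp_rot: [179.5, 0.6, -86.2]
wrist_force: [-0.4, 0.5, -0.6]
opening: 0.0599
```

>>> {"api": "servo_tool", "payload": {
  "steps": [
    {"x": 0, "y": 0, "z": 0, "yaw": 0},
    {"x": 0, "y": 0, "z": 0, "yaw": 0},
    {"x": 0, "y": 0, "z": 0, "yaw": 0},
    {"x": 0, "y": 0, "z": 0, "yaw": 0},
    {"x": 0, "y": 0, "z": 0, "yaw": 0},
    {"x": 0, "y": 0, "z": 0, "yaw": 0}
  ],
  "grip": 10,
  "grip_force": 40
}}

```text
time: 17.75
ee_pos: [0.4841, 0.2437, 0.0934]
tcp_rot: [179.6, 0.6, -86.2]
wrist_force: [0.9, -0.2, 6.5]
opening: 0.0243
```

>>> {"api": "servo_tool", "payload": {
  "steps": [
    {"x": 0, "y": 0, "z": 15, "yaw": 0},
    {"x": 0, "y": 0, "z": 45, "yaw": 0},
    {"x": 0, "y": 0, "z": 85, "yaw": 0},
    {"x": 5, "y": -20, "z": 115, "yaw": 0},
    {"x": 15, "y": -65, "z": 115, "yaw": 0},
    {"x": 25, "y": -115, "z": 115, "yaw": 0},
    {"x": 35, "y": -165, "z": 115, "yaw": 0},
    {"x": 45, "y": -215, "z": 115, "yaw": 0},
    {"x": 55, "y": -265, "z": 115, "yaw": 0},
    {"x": 65, "y": -315, "z": 115, "yaw": 0},
    {"x": 75, "y": -355, "z": 115, "yaw": 0},
    {"x": 80, "y": -382, "z": 115, "yaw": 0}
  ]
}}

```text
time: 19.25
ee_pos: [0.5641, -0.1401, 0.2089]
tcp_rot: [179.6, 0.6, -86.3]
wrist_force: [-0.5, 0.4, -1.4]
opening: 0.0243
```

Run:
```python
from h import *
o=get_obs();print(o["time"],o["q"].round(2),o["ee_pos"],o["tcp_rot"],o["opening"])
im,d,K,C=grab("wrist"); save("w7.png",im,1.4); np.savez("w7.npz",im=im,d=d,K=K,C=C)
im,d,K,C=grab("scene"); save("s7.png",im[40:220,250:430],3.3); np.savez("s7.npz",im=im,d=d,K=K,C=C)
```

```text
19.25 [ -14.16    9.14    9.72   91.13    0.46 -107.9 ] [ 0.56406436 -0.14011055  0.20888523] [179.61813476   0.60834775 -86.25869351] 0.024314263791454835
```

View pics/w7.png

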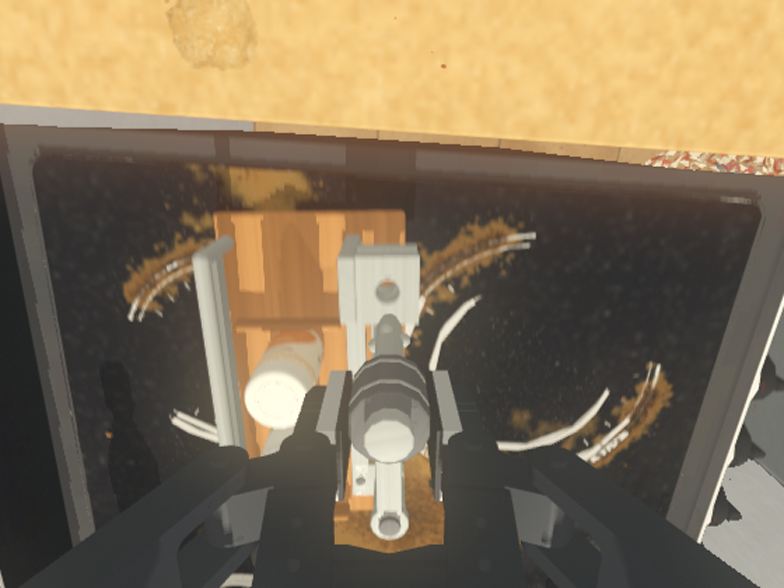

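View pics/s7.png

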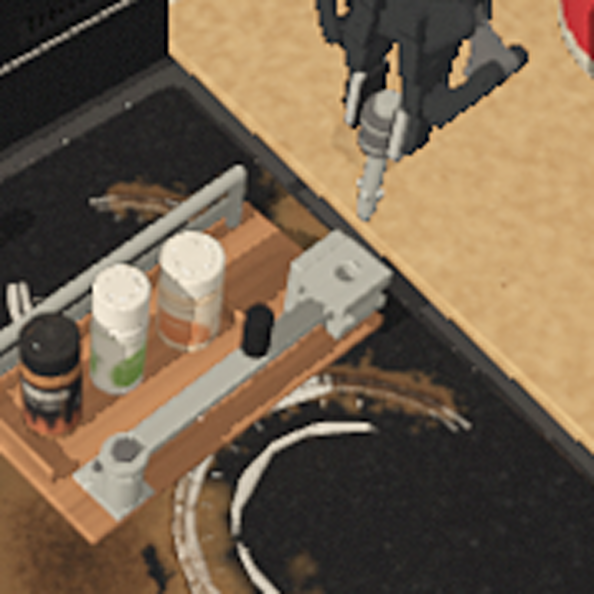

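The pin is held upright. I'll check its axis and nose against the TCP in both views.

Run:
```python
from h import *
def pj(p,K,C):
    M=np.linalg.inv(C);q=M[:3,:3]@p+M[:3,3];q=K@q;return q[:2]/q[2]
f=np.load("s7.npz");K,C=f["K"],f["C"]
g=np.load("w7.npz");K2,C2=g["K"],g["C"]
for z in(.2135,.1815,.1205):
    p=np.array([.5641,-.1401,z]);u=pj(p,K,C);w=pj(p,K2,C2)
    print(z,((u-[250,40]+.5)*3.3-.5).round(1),((w+.5)*1.4-.5).round(1))
# holes
for n,f,K,C in(("s",f,K,C),("w",g,K2,C2)):
    pass
print("scene hole",ray((347+.5)/3.3-.5+250,(271+.5)/3.3-.5+40,.072,K,C), "wrist hole",ray((387.5)/1.4-.5,(292)/1.4-.5,.072,K2,C2))
save("s7n.png",f["im"][40:140,340:400],6)
save("w7n.png",g["im"][160:260,230:330],6)
save("s7n.png",np.hstack([np.load("s7.npz")["im"][60:160,320:390],g["im"][160:260,230:330]]),4)
```

```text
0.2135 [388.6 101.7] [389.9 439.8]
0.1815 [379.1 144. ] [389.  384.1]
0.1205 [362.6 217.5] [388.  319.6]
scene hole [ 0.51120158 -0.2077657   0.072     ] wrist hole [ 0.56426564 -0.13801161  0.072     ]
```

View pics/s7n.png

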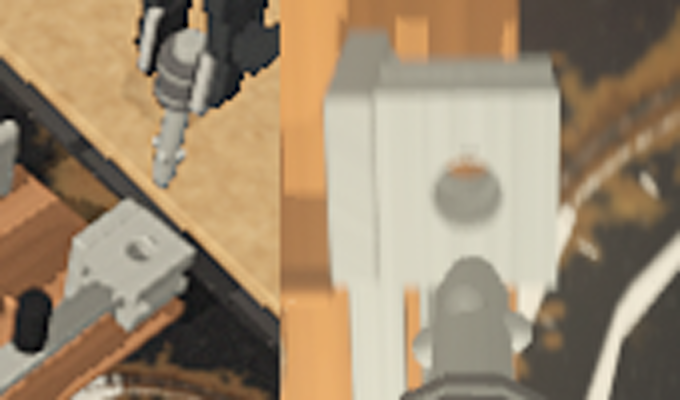

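Nose and axis agree with the prediction to about 1 mm, and the hole reads (0.564, −0.138) in both wrist views. (The "scene hole" line used the wrong camera's parameters, so I'm ignoring it.) Now I'll descend to just above the ear.

>>> {"api": "servo_tool", "payload": {
  "steps": [
    {"x": 0.5, "y": 1, "z": -15, "yaw": 0},
    {"x": 0.5, "y": 1, "z": -30, "yaw": 0},
    {"x": 0.5, "y": 1, "z": -40, "yaw": 0},
    {"x": 0.5, "y": 1, "z": -44, "yaw": 0},
    {"x": 0.5, "y": 1, "z": -44, "yaw": 0}
  ]
}}

```text
time: 19.98
ee_pos: [0.5645, -0.1393, 0.1644]
tcp_rot: [179.6, 0.6, -86.3]
wrist_force: [-0.2, -0.4, -1.0]
opening: 0.0245
```

Run:
```python
from h import *
o=get_obs();print(o["time"],o["ee_pos"],o["tcp_rot"],o["wrist_force"],o["torque"])
im,d,K,C=grab("wrist"); a=im[180:320,200:360];np.savez("w8.npz",im=im,d=d,K=K,C=C)
im,d,K,C=grab("scene"); b=im[60:200,300:400]; save("s8.png",np.hstack([b,a]),3)
```

```text
19.975 [ 0.56446776 -0.13930068  0.16442834] [179.58803444   0.59632316 -86.32517095] [-0.19315804 -0.42613038 -0.95687366] [ 0.01267976 -0.00650527  0.00759645]
```

View pics/s8.png

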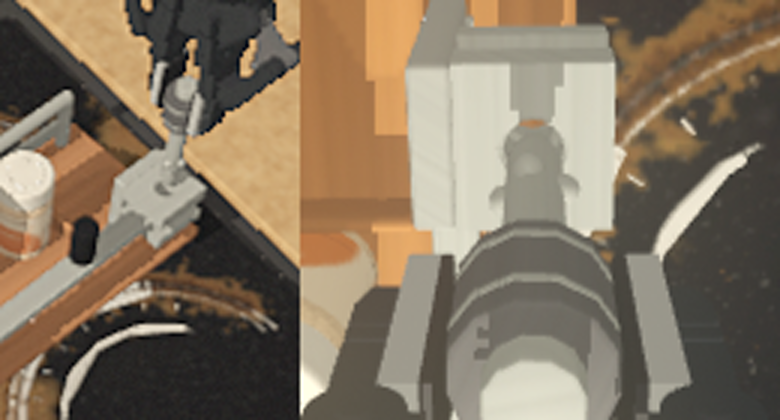

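The nose stands right over the hole in both views. I'll lower slowly and watch the force.

>>> {"api": "servo_tool", "payload": {
  "steps": [
    {"x": 0, "y": 0, "z": -2, "yaw": 0},
    {"x": 0, "y": 0, "z": -4, "yaw": 0},
    {"x": 0, "y": 0, "z": -6, "yaw": 0},
    {"x": 0, "y": 0, "z": -7, "yaw": 0}
  ]
}}

```text
time: 20.58
ee_pos: [0.5647, -0.1395, 0.1579]
tcp_rot: [179.6, 0.6, -86.3]
wrist_force: [-0.3, 0.1, -0.4]
opening: 0.0247
```

>>> {"api": "servo_tool", "payload": {
  "steps": [
    {"x": 0, "y": 0, "z": -1, "yaw": 0},
    {"x": 0, "y": 0, "z": -2, "yaw": 0},
    {"x": 0, "y": 0, "z": -3, "yaw": 0}
  ]
}}

```text
time: 20.95
ee_pos: [0.5647, -0.1395, 0.1548]
tcp_rot: [179.6, 0.6, -86.3]
wrist_force: [0.0, 0.1, -0.2]
opening: 0.0242
```

>>> {"api": "servo_tool", "payload": {
  "steps": [
    {"x": 0, "y": 0, "z": -1.5, "yaw": 0},
    {"x": 0, "y": 0, "z": -3, "yaw": 0},
    {"x": 0, "y": 0, "z": -4, "yaw": 0}
  ]
}}

```text
time: 21.32
ee_pos: [0.5647, -0.1394, 0.1508]
tcp_rot: [179.6, 0.6, -86.3]
wrist_force: [-0.3, 1.4, 0.6]
opening: 0.0243
```

>>> {"api": "servo_tool", "payload": {
  "steps": [
    {"x": 0, "y": 0, "z": -1.5, "yaw": 0},
    {"x": 0, "y": 0, "z": -3, "yaw": 0},
    {"x": 0, "y": 0, "z": -4, "yaw": 0}
  ]
}}

```text
time: 21.7
ee_pos: [0.5646, -0.1394, 0.1466]
tcp_rot: [179.6, 0.6, -86.3]
wrist_force: [-0.0, 2.2, -0.0]
opening: 0.0248
```

>>> {"api": "servo_tool", "payload": {
  "steps": [
    {"x": 0, "y": 0.5, "z": -1.5, "yaw": 0},
    {"x": 0, "y": 0.7, "z": -3, "yaw": 0},
    {"x": 0, "y": 0.7, "z": -4, "yaw": 0}
  ]
}}

```text
time: 22.08
ee_pos: [0.5646, -0.1387, 0.1424]
tcp_rot: [179.6, 0.6, -86.3]
wrist_force: [0.4, 1.1, -1.6]
opening: 0.0243
```

>>> {"api": "servo_tool", "payload": {
  "steps": [
    {"x": 0, "y": 0, "z": -1, "yaw": 0},
    {"x": 0, "y": 0, "z": -2, "yaw": 0},
    {"x": 0, "y": 0, "z": -2.5, "yaw": 0}
  ]
}}

```text
time: 22.45
ee_pos: [0.5646, -0.1387, 0.1399]
tcp_rot: [179.6, 0.6, -86.3]
wrist_force: [-0.4, 0.3, -0.1]
opening: 0.0243
```

>>> {"api": "servo_tool", "payload": {
  "steps": [
    {"x": 0, "y": 0, "z": -1, "yaw": 0},
    {"x": 0, "y": 0, "z": -1.5, "yaw": 0}
  ]
}}

```text
time: 22.7
ee_pos: [0.5647, -0.1387, 0.1385]
tcp_rot: [179.6, 0.6, -86.3]
wrist_force: [-0.7, 0.6, 0.8]
opening: 0.0243
```

>>> {"api": "servo_tool", "payload": {
  "steps": [
    {"x": 0, "y": 0, "z": -0.5, "yaw": 0},
    {"x": 0, "y": 0, "z": -1, "yaw": 0}
  ]
}}

```text
time: 22.95
ee_pos: [0.5648, -0.1387, 0.1379]
tcp_rot: [179.7, 0.6, -86.3]
wrist_force: [-1.1, 0.9, 5.1]
opening: 0.0244
```

The pin stands on its balls, with 5 N at the predicted height. I'll relieve the load, release and rise.

>>> {"api": "servo_tool", "payload": {
  "steps": [
    {"x": 0, "y": 0, "z": 0.5, "yaw": 0},
    {"x": 0, "y": 0, "z": 0.5, "yaw": 0}
  ]
}}

```text
time: 23.2
ee_pos: [0.5648, -0.1387, 0.1383]
tcp_rot: [179.7, 0.6, -86.3]
wrist_force: [-0.7, 0.9, 1.0]
opening: 0.0243
```

>>> {"api": "servo_tool", "payload": {
  "steps": [
    {"x": 0, "y": 0, "z": 0, "yaw": 0},
    {"x": 0, "y": 0, "z": 0, "yaw": 0},
    {"x": 0, "y": 0, "z": 0, "yaw": 0},
    {"x": 0, "y": 0, "z": 0, "yaw": 0}
  ],
  "grip": 48
}}

```text
time: 23.7
ee_pos: [0.5648, -0.1388, 0.1382]
tcp_rot: [179.7, 0.6, -86.3]
wrist_force: [-0.2, 0.3, 0.0]
opening: 0.0477
```

>>> {"api": "servo_tool", "payload": {
  "steps": [
    {"x": 0, "y": 0, "z": 15, "yaw": 0},
    {"x": 0, "y": 0, "z": 40, "yaw": 0},
    {"x": 0, "y": 0, "z": 60, "yaw": 0},
    {"x": 0, "y": 0, "z": 60, "yaw": 0}
  ]
}}

```text
time: 24.2
ee_pos: [0.5656, -0.1389, 0.2007]
tcp_rot: [179.9, 0.5, -86.3]
wrist_force: [-0.3, -0.2, 0.7]
opening: 0.0481
```

Run:
```python
from h import *
o=get_obs();print(o["time"],o["ee_pos"],o["tcp_rot"],o["wrist_force"],o["opening"])
im,d,K,C=grab("wrist"); save("w9.png",im,1.4);np.savez("w9.npz",im=im,d=d,K=K,C=C)
im,d,K,C=grab("scene"); save("s9.png",im[40:180,280:420],4)
```

```text
24.2 [ 0.5656003  -0.13893464  0.20072764] [179.86199683   0.52387906 -86.33011685] [-0.33137747 -0.18295095  0.67984875] 0.04814180559839644
```

View pics/w9.png

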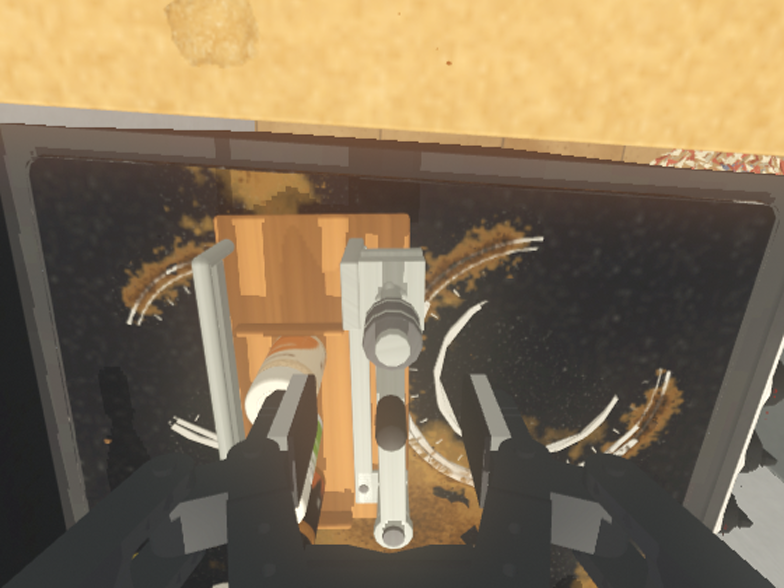

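View pics/s9.png

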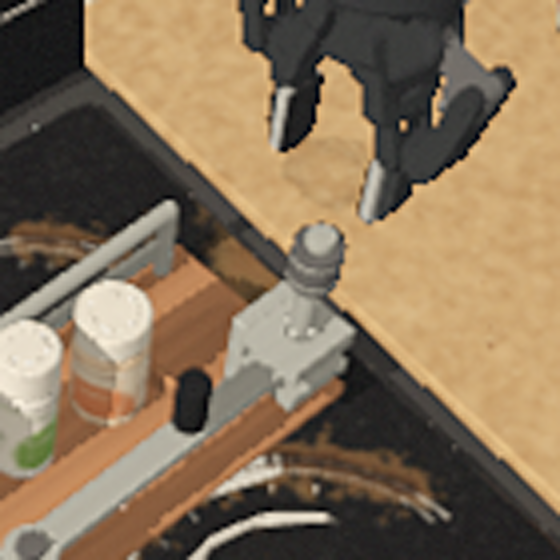

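The pin stands upright on its balls in the clevis, the bar is shut and the jars stand. The button is at about (395,348). I'll measure it and close the fingers.

>>> {"api": "servo_tool", "payload": {
  "steps": [
    {"x": 0, "y": 0, "z": 0, "yaw": 0},
    {"x": 0, "y": 0, "z": 0, "yaw": 0},
    {"x": 0, "y": 0, "z": 0, "yaw": 0},
    {"x": 0, "y": 0, "z": 0, "yaw": 0},
    {"x": 0, "y": 0, "z": 0, "yaw": 0}
  ],
  "grip": 0
}}

```text
time: 24.92
ee_pos: [0.5648, -0.1387, 0.1982]
tcp_rot: [179.7, 0.6, -86.3]
wrist_force: [0.2, -1.5, 1.3]
opening: -0.0002
```

Run:
```python
from h import *
f=np.load("w9.npz");im,K,C=f["im"],f["K"],f["C"];P=cloud(f["d"],K,C)
print(ray(395.5/1.4-.5,348.5/1.4-.5,.143,K,C))
m=(P[...,2]>.139)&(P[...,2]<.15)&(np.hypot(P[...,0]-.564,P[...,1]+.138)<.025)
B=P[m];print(len(B),(B.min(0)+B.max(0))/2,B.mean(0),B.max(0)-B.min(0))
m=(P[...,2]>.13)&(P[...,2]<.139)&(np.hypot(P[...,0]-.564,P[...,1]+.138)<.025)
B=P[m];print(len(B),(B.min(0)+B.max(0))/2,B.max(0)-B.min(0))
o=get_obs();print(o["ee_pos"],o["tcp_rot"],o["opening"])
```

```text
[ 0.563196   -0.13882818  0.143     ]
523 [ 0.56406507 -0.14040841  0.14190738] [ 0.56435548 -0.13868075  0.14282642] [0.01460404 0.01972989 0.00574809]
957 [ 0.56447082 -0.13822993  0.13460202] [0.02585462 0.02592108 0.00875862]
[ 0.56483477 -0.13874133  0.19816511] [179.66770097   0.58375543 -86.33411926] -0.0002056612458484988
```

>>> {"api": "servo_tool", "payload": {
  "steps": [
    {"x": -0.5, "y": 0, "z": -10, "yaw": 0},
    {"x": -0.5, "y": 0, "z": -20, "yaw": 0},
    {"x": -0.5, "y": 0, "z": -27, "yaw": 0},
    {"x": -0.5, "y": 0, "z": -29, "yaw": 0},
    {"x": -0.5, "y": 0, "z": -31, "yaw": 0}
  ]
}}

```text
time: 25.55
ee_pos: [0.5644, -0.1388, 0.1672]
tcp_rot: [179.7, 0.6, -86.3]
wrist_force: [1.0, -0.0, -0.7]
opening: 0.0003
```

>>> {"api": "servo_tool", "payload": {
  "steps": [
    {"x": 0, "y": 0, "z": -1, "yaw": 0},
    {"x": 0, "y": 0, "z": -2, "yaw": 0},
    {"x": 0, "y": 0, "z": -3, "yaw": 0}
  ]
}}

```text
time: 25.92
ee_pos: [0.5645, -0.1388, 0.1644]
tcp_rot: [179.7, 0.6, -86.3]
wrist_force: [-0.6, -0.5, 3.7]
opening: 0.0001
```

>>> {"api": "servo_tool", "payload": {
  "steps": [
    {"x": 0, "y": 0, "z": -1, "yaw": 0},
    {"x": 0, "y": 0, "z": -2, "yaw": 0},
    {"x": 0, "y": 0, "z": -3, "yaw": 0}
  ]
}}

```text
time: 26.3
ee_pos: [0.5647, -0.1389, 0.1618]
tcp_rot: [179.8, 0.6, -86.3]
wrist_force: [-0.0, 0.3, 5.1]
opening: -0.0
```

>>> {"api": "servo_tool", "payload": {
  "steps": [
    {"x": 0, "y": 0, "z": -0.7, "yaw": 0},
    {"x": 0, "y": 0, "z": -1.5, "yaw": 0}
  ]
}}

```text
time: 26.55
ee_pos: [0.5649, -0.1389, 0.1609]
tcp_rot: [179.8, 0.5, -86.3]
wrist_force: [-0.5, 0.6, 6.1]
opening: 0.0001
```

>>> {"api": "servo_tool", "payload": {
  "steps": [
    {"x": 0, "y": 0, "z": -1, "yaw": 0},
    {"x": 0, "y": 0, "z": -2, "yaw": 0}
  ]
}}

```text
time: 26.8
ee_pos: [0.5652, -0.139, 0.1595]
tcp_rot: [179.9, 0.5, -86.3]
wrist_force: [0.2, -0.2, 6.6]
opening: -0.0001
```

>>> {"api": "servo_tool", "payload": {
  "steps": [
    {"x": 0, "y": 0, "z": -1, "yaw": 0},
    {"x": 0, "y": 0, "z": -2, "yaw": 0}
  ]
}}

```text
time: 27.05
ee_pos: [0.565, -0.1389, 0.157]
tcp_rot: [179.8, 0.5, -86.3]
wrist_force: [-0.5, 0.5, -0.4]
opening: 0.0003
```

>>> {"api": "servo_tool", "payload": {
  "steps": [
    {"x": -0.5, "y": 0, "z": -1.5, "yaw": 0},
    {"x": -0.5, "y": 0, "z": -3, "yaw": 0},
    {"x": -0.5, "y": 0, "z": -4.5, "yaw": 0}
  ]
}}

```text
time: 27.42
ee_pos: [0.5645, -0.1389, 0.1524]
tcp_rot: [179.8, 0.5, -86.3]
wrist_force: [-0.6, 0.9, 1.4]
opening: 0.0001
```

Run:
```python
from h import *
im,d,K,C=grab("scene"); save("s10.png",im[60:160,310:410],5)
```

```text
(no output)
```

View pics/s10.png

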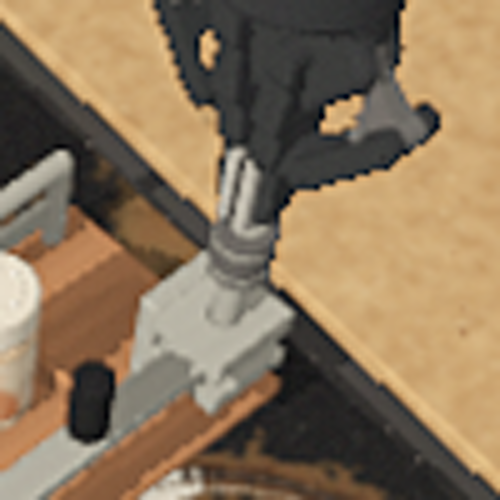

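The pin is on its way down and the balls are inside the upper ear. I'll keep following.

>>> {"api": "servo_tool", "payload": {
  "steps": [
    {"x": 0, "y": 0, "z": -1.5, "yaw": 0},
    {"x": 0, "y": 0, "z": -3, "yaw": 0},
    {"x": 0, "y": 0, "z": -4.5, "yaw": 0}
  ]
}}

```text
time: 27.85
ee_pos: [0.5644, -0.1389, 0.1475]
tcp_rot: [179.8, 0.5, -86.3]
wrist_force: [0.5, -0.6, 0.4]
opening: 0.0001
```

>>> {"api": "servo_tool", "payload": {
  "steps": [
    {"x": 0, "y": 0, "z": -1, "yaw": 0},
    {"x": 0, "y": 0, "z": -2, "yaw": 0},
    {"x": 0, "y": 0, "z": -3, "yaw": 0}
  ]
}}

```text
time: 28.22
ee_pos: [0.5648, -0.139, 0.1452]
tcp_rot: [179.9, 0.5, -86.3]
wrist_force: [0.9, 0.2, 6.9]
opening: 0.0
```

>>> {"api": "servo_tool", "payload": {
  "steps": [
    {"x": 0, "y": 0, "z": -0.7, "yaw": 0},
    {"x": 0, "y": 0, "z": -1.5, "yaw": 0}
  ]
}}

```text
time: 28.48
ee_pos: [0.5646, -0.139, 0.1434]
tcp_rot: [179.9, 0.5, -86.3]
wrist_force: [-0.3, -0.6, 1.2]
opening: -0.0003
```

>>> {"api": "servo_tool", "payload": {
  "steps": [
    {"x": 0, "y": 0, "z": -0.7, "yaw": 0},
    {"x": 0, "y": 0, "z": -1.5, "yaw": 0}
  ]
}}

```text
time: 28.72
ee_pos: [0.5646, -0.139, 0.1418]
tcp_rot: [179.9, 0.5, -86.3]
wrist_force: [1.0, 0.6, 1.7]
opening: 0.0001
```

>>> {"api": "servo_tool", "payload": {
  "steps": [
    {"x": 0, "y": 0, "z": -1.2, "yaw": 0},
    {"x": 0, "y": 0, "z": -2.4, "yaw": 0},
    {"x": 0, "y": 0, "z": -3.6, "yaw": 0}
  ]
}}

```text
time: 29.1
ee_pos: [0.5645, -0.1389, 0.138]
tcp_rot: [179.8, 0.5, -86.3]
wrist_force: [0.6, -0.1, 1.1]
opening: 0.0002
```

>>> {"api": "servo_tool", "payload": {
  "steps": [
    {"x": 0, "y": 0, "z": -1.2, "yaw": 0},
    {"x": 0, "y": 0, "z": -2.4, "yaw": 0},
    {"x": 0, "y": 0, "z": -3.6, "yaw": 0}
  ]
}}

```text
time: 29.48
ee_pos: [0.5644, -0.1389, 0.1341]
tcp_rot: [179.8, 0.5, -86.3]
wrist_force: [0.1, 0.3, 0.1]
opening: 0.0002
```

>>> {"api": "servo_tool", "payload": {
  "steps": [
    {"x": 0, "y": 0, "z": -1, "yaw": 0},
    {"x": 0, "y": 0, "z": -2, "yaw": 0},
    {"x": 0, "y": 0, "z": -3, "yaw": 0}
  ]
}}

```text
time: 29.85
ee_pos: [0.5644, -0.1389, 0.131]
tcp_rot: [179.8, 0.5, -86.3]
wrist_force: [0.5, 0.8, -0.0]
opening: -0.0
```

>>> {"api": "servo_tool", "payload": {
  "steps": [
    {"x": 0, "y": 0, "z": -1, "yaw": 0},
    {"x": 0, "y": 0, "z": -2, "yaw": 0},
    {"x": 0, "y": 0, "z": -3, "yaw": 0}
  ]
}}

```text
time: 30.22
ee_pos: [0.5644, -0.1389, 0.1279]
tcp_rot: [179.8, 0.5, -86.3]
wrist_force: [0.5, -0.8, -0.1]
opening: 0.0001
```

>>> {"api": "servo_tool", "payload": {
  "steps": [
    {"x": 0, "y": 0, "z": -1, "yaw": 0},
    {"x": 0, "y": 0, "z": -2, "yaw": 0}
  ]
}}

```text
time: 30.48
ee_pos: [0.5644, -0.1389, 0.1259]
tcp_rot: [179.8, 0.5, -86.3]
wrist_force: [-1.0, -1.1, -0.2]
opening: -0.0003
```

>>> {"api": "servo_tool", "payload": {
  "steps": [
    {"x": 0, "y": 0, "z": -1, "yaw": 0},
    {"x": 0, "y": 0, "z": -2, "yaw": 0}
  ]
}}

```text
time: 30.72
ee_pos: [0.5645, -0.139, 0.1242]
tcp_rot: [179.8, 0.5, -86.3]
wrist_force: [-1.1, -0.1, 2.6]
opening: -0.0001
```

>>> {"api": "servo_tool", "payload": {
  "steps": [
    {"x": 0, "y": 0, "z": -1, "yaw": 0},
    {"x": 0, "y": 0, "z": -2, "yaw": 0}
  ]
}}

```text
time: 30.98
ee_pos: [0.5646, -0.1391, 0.1224]
tcp_rot: [179.9, 0.5, -86.3]
wrist_force: [-0.7, -0.8, 4.7]
opening: -0.0004
```

>>> {"api": "servo_tool", "payload": {
  "steps": [
    {"x": 0, "y": 0, "z": -1, "yaw": 0},
    {"x": 0, "y": 0, "z": -2, "yaw": 0}
  ]
}}

```text
time: 31.22
ee_pos: [0.5646, -0.1392, 0.1208]
tcp_rot: [179.9, 0.5, -86.3]
wrist_force: [-2.1, -0.8, 6.3]
opening: -0.0
```

>>> {"api": "servo_tool", "payload": {
  "steps": [
    {"x": 0, "y": 0, "z": -1, "yaw": 0},
    {"x": 0, "y": 0, "z": -1.5, "yaw": 0},
    {"x": 0, "y": 0, "z": -1.5, "yaw": 0}
  ]
}}

```text
time: 31.6
ee_pos: [0.5648, -0.1393, 0.1202]
tcp_rot: [179.9, 0.5, -86.3]
wrist_force: [-3.2, -1.4, 9.5]
opening: -0.0003
```

Full press is at tip z 0.098, matching the home position (0.099), with 9.5 N. I'll let go by rising straight up, then look.

>>> {"api": "servo_tool", "payload": {
  "steps": [
    {"x": 0, "y": 0, "z": 3, "yaw": 0},
    {"x": 0, "y": 0, "z": 8, "yaw": 0},
    {"x": 0, "y": 0, "z": 25, "yaw": 0},
    {"x": 0, "y": 0, "z": 60, "yaw": 0},
    {"x": 0, "y": 30, "z": 90, "yaw": 0},
    {"x": 0, "y": 50, "z": 100, "yaw": 0},
    {"x": 0, "y": 50, "z": 100, "yaw": 0}
  ]
}}

```text
time: 32.48
ee_pos: [0.5651, -0.0881, 0.2207]
tcp_rot: [180.0, 0.4, -86.2]
wrist_force: [0.1, -0.3, -0.3]
opening: 0.0001
```

Run:
```python
from h import *
o=get_obs();print(o["time"],o["ee_pos"],o["wrist_force"])
im,d,K,C=grab("wrist"); P=cloud(d,K,C); save("w11.png",im,1.4)
R0=np.hypot(P[...,0]-.5645,P[...,1]+.139)
m=(R0<.006);print("button top",np.median(P[m][:,2]),P[m][:,2].max())
m=(P[...,2]>.1)&(P[...,2]<.108)&(R0<.02);B=P[m];print(m.sum(),(B.min(0)+B.max(0))/2)
m=(abs(P[...,2]-.072)<.002)&(R0<.03)&(R0>.016);print("ear",np.median(P[m][:,2]),m.sum())
m=(R0<.0125)&(R0>.009);print("head top",np.percentile(P[m][:,2],[50,75,90]))
im,d,K,C=grab("scene"); P=cloud(d,K,C);save("s11.png",im[60:200,230:420],4)
R0=np.hypot(P[...,0]-.5645,P[...,1]+.139);m=(R0<.005)&(P[...,2]>.08);print("scene button",np.median(P[m][:,2]))
```

```text
32.475 [ 0.56505927 -0.08811417  0.22070035] [ 0.107931   -0.29230808 -0.31899694]
button top 0.10407474585901424 0.10601138954415812
375 [ 0.5640842  -0.13720043  0.10304983]
ear 0.07239002590068203 1542
head top [0.09774439 0.09837767 0.09890479]
scene button 0.10310156358413314
```

View pics/w11.png

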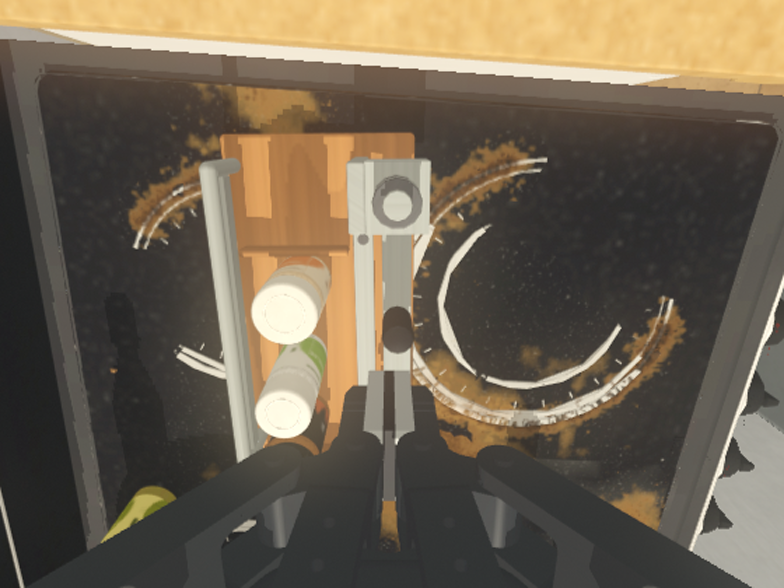

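View pics/s11.png

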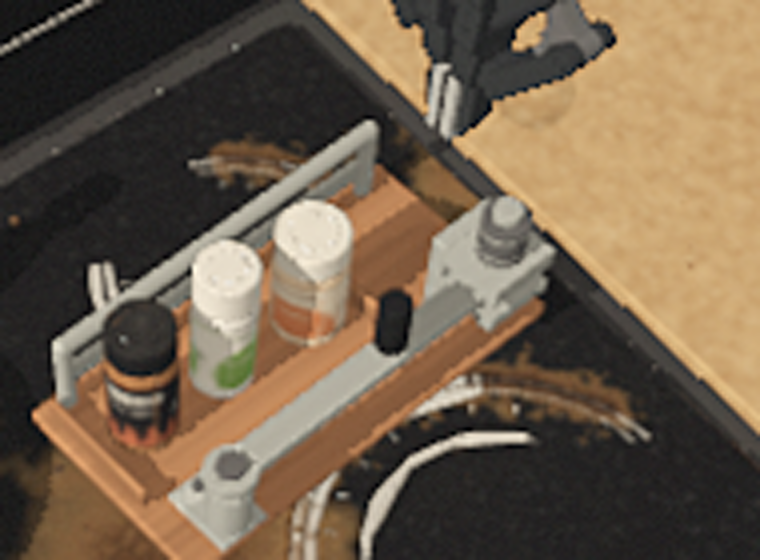

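The head is flush on the ear and the button top is at z 0.104, which is exactly home (0.072 + 0.032) with the button out. The bar is shut, the jars stand and the arm is clear.

```bash
python3 -c "
from workcell import *
print(job_done())"
```

```text
the job is handed in; nothing more can be done
None
```

The pin is set and locked in the clevis, and I handed the job in at about 32.5 s; no verdict was reported.

**What I did:**
- I swung the bar shut by its knob until it stopped, at about 10 N.
- I took the grey pin from its rest and lowered its nose into the clevis hole, found at about (0.564, −0.138). It stood on its balls at the height you gave, with 5 N.
- I pressed the button with closed fingers until the pin was home, never above 9.5 N at any reading, then let go and moved clear.

**Last checks:**
- **Pin and button:** the button top measures z 0.104 in the wrist view and 0.103 in the scene view. Home with the button out would be 0.104.
- **Bar and jars:** the bar looks shut and all three jars stand where they were. I judged this from the pictures and did not measure the bar's angle.

**What went wrong or disagreed:**
- Joint 6 ran into its range stop early and tilted the tool by about 5.5°. I cancelled this at the opposite stop, leaving about 0.5°.
- One printed hole position used the wrong camera's parameters, so I ignored it.
- The head-top depth read about 0.098 where 0.098 is home with the head 26 mm tall, but it was taken near the button's edge, so it is a weak check.

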